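# Wedge the heat sink tray off its rest pads and hold it

## Task

Pick up the steel wedge, turn it so that its thin nose faces the hinged tray, and set it down flat on the fixture's base plate, in line with the black index line. Then slide it flat along the base, nose first, under the tray's front bar until the bar just lifts off its two rest pads (a gap of about 5 mm, never as much as 12 mm), and finish still gripping the wedge with the tray resting on it. Do not touch the tray with the gripper, and leave the other things on the bench where they are.

Things in the scene. Friction and masses are not known exactly. Their poses are not given: they have to be found in the camera images.
- wedge: Loose steel wedge, 130 x 36 mm, about 0.3 kg. Origin: centre of its underside; x points to the thin nose, z up. Heel block (grip it across y): x = -65 to -35 mm, 36 mm wide, 48 mm high. Straight ramp from 28 mm high at the heel (x = -35) down to 3 mm at the nose (x = +65): 1 mm of height per 4 mm. Starts flat on the bench, turned up to 165 degrees from the push direction.
- wedge_nose (a point): Bottom middle of the wedge's thin nose, 65 mm along x from the wedge's origin.
- fixture: Fixed aluminium base plate 360 (x) by 180 (y) by 10 mm; origin: centre of its underside. The tray covers its +x half; the bare -x half takes the wedge, pushed along +x (roughly to the robot's left). Flush black index line at y = 0, from x = -175 to -25 mm. Two rubber rest pads, 12 mm high, 22 mm wide in y, at x = -15, y = -66 and +66 mm, under the bar's ends.
- tray: Aluminium tray with dark finned heat sink, 0.6 to 1 kg, hinged to the fixture at its x = 155, z = 34 mm. Origin on the hinge, axes as the fixture's at rest. Plate 5 mm thick on top of hinge height; its free edge, 170 mm from the hinge, carries the bar. The heat sink starts 62 mm behind the bar, its top 45 mm above the hinge. Only its weight (about 4 N at the bar) holds it down.
- bar (a point): Centre of the round steel bar (12 mm diameter, 168 mm long, along y) at the tray's free edge. At rest at x = -15, y = 0, z = 28 mm of the fixture, on the pads, its underside 12 mm above the base's top. Gap to the pads = its rise. With the wedge flat on the base the ramp meets it when the nose is 35 mm past its centre; each further 4 mm lifts it 1 mm. Push 5 to 20 N.
- spacer: Bystander: plain rectangular steel block 60 x 36 x 28 mm, origin at the centre of its underside.
- jar: Bystander: round white jar with a black lid, 48 mm across, 55 mm high, origin at the centre of its underside.
- spool: Bystander: grey spool standing on end, 54 mm across, 50 mm high, origin at the centre of its underside.
- nut: Bystander: small brass thumb nut, 18 mm across, 14 mm high, standing on the base plate near its edge (fixture x = -90 to -40, y = 68 to 76 mm); origin at the centre of its underside.

How it is judged:
On the way, in this order (a step that is already met when the one before it is completed fails the run):
1. the wedge lies flat on the base in line with the index line, nose towards the tray, the tray still on its pads (z of wedge in the frame of fixture between 0.007 and 0.013 m and angle between wedge's own z axis and vertical below 0.08 rad and y of wedge in the frame of fixture between -0.02 and 0.02 m and y of wedge_nose in the frame of fixture between -0.02 and 0.02 m and angle between the x axis of wedge and the x axis of fixture, either way round below 0.26 rad and x of bar in the frame of wedge above -0.02 m and z of bar in the frame of fixture below 0.029 m), for 0.1 s.
2. the wedge, flat on the base, lifts the bar off its pads (z of wedge in the frame of fixture between 0.007 and 0.013 m and angle between wedge's own z axis and vertical below 0.08 rad and y of wedge in the frame of fixture between -0.02 and 0.02 m and y of wedge_nose in the frame of fixture between -0.02 and 0.02 m and angle between the x axis of wedge and the x axis of fixture, either way round below 0.26 rad and x of bar in the frame of wedge above -0.02 m and z of bar in the frame of fixture between 0.03 and 0.036 m and contact force between wedge and tray above 1 N), for 0.2 s.
At the end, for the whole second after the job is handed in: the bar is 2 to 8 mm above its pads, carried by the wedge alone (over 1 N); the wedge lies flat on the base (within 3 mm and 0.08 rad), nose towards the tray, its origin and nose within 20 mm of the index line and within 0.26 rad of it, at rest, and the fingers still hold it (over 2 N) (all of step 2 and contact force between the fingers and wedge above 2 N and contact force between each of the fingers, the arm and tray below 0.2 N and linear speed of each of wedge, tray below 0.01 m/s); the arm keeps its last pose, push and grip.
It fails at once if the bar is raised 12 mm or more (z of bar in the frame of fixture above 0.04 m).
It fails at once if the robot pushes on the tray (contact force between any of the fingers, the arm and tray above 2 N).
It fails at once if another thing on the bench is moved over 25 mm or knocked over (distance of any of spacer, jar, spool, nut from where it was at the start of the episode above 0.025 m or angle between any of spacer, jar, spool's own z axis and vertical above 0.5 rad).
It also fails if it takes over 43 s, if anything falls off the work surface, if the arm or the gripper's body presses on something with over 40 N, if the wrist force passes 120 N, or if a joint passes its speed limit or range.

## Robot

A 6-joint arm with a two-finger parallel gripper is mounted at the origin on the work surface. World frame = base frame: x ahead of the robot, y to its left, z up, the work surface at z = 0. Lengths are in m, angles in rad, forces in N, time in s.
With the tool pointing down it reaches from about 0.325 to 1 m from the base axis. Payload 5.1 kg.
Tool frame: the origin (TCP) lies midway between the tips of the shut fingers; the grasp point (between the pads) lies 19 mm behind it (env.grip_depth is the distance from the TCP to the grasp point, in m); z points along the fingers, y is the line along which they close (so a half turn about z gives the same grasp; the last joint's range is limited). The gripper opens to 85 mm and grips with 20 to 120 N. Pads are 22 mm wide; open, the fingers measure 114 mm over their backs; the gripper's body (76 mm by 85 mm) begins 54 mm behind the grasp point. The pads swing forward as they close: fully open they stand 13 mm farther back than shut.
Start: joints at [-0.083, 0.124, 1.65, -0, 1.367, -0.083], TCP at [0.65, -0, 0.231] pointing down, gripper open.
Joint ranges: [-2.61, 2.61], [-1.02, 2.33], [0.03, 2.71], [-1.35, 4.49], [0.32, 2.68], [-2.91, 2.91]. Speed limits (rad/s): [2.57, 2.57, 3.14, 3.14, 3.14, 3.14].

## Interface

Orientations are given as a unit quaternion [x, y, z, w].
In Python, from rig import env gives the robot as it stands.
- The arm moves only by the shell command python3 -m crank 'ROWS' [OPENING]. ROWS is a JSON object of lists of equal length, an entry for each row: "slide": the shift along the tool's x, y, z in mm, a list of three; "yaw": the turn about the tool's z in rad. In form: {"slide": [[tx, ty, tz], ...], "yaw": [yaw, ...]}. A call has 1 to 8 rows; each row is the pose to reach, as a shift and turn from the pose commanded when the call began, along the tool's axes at that moment; what a row does not reach only later rows make up. A row lasts 1/8 s, in which the tool goes at most 62.5 mm and 10.7 degrees, less where a joint would pass 70% of its speed; a pose out of reach is approached as far as the arm can. A call with a gripper value outside its range is refused whole. OPENING is the opening, from -1 (shut) to 1 (fully open), set as the call begins (- or left out, the last holds). The fingers move at their own pace and stop on an object; the grip force is fixed at half the most. Time passes only in rows, so rows that repeat a pose let the fingers close. It gives the time, the measured TCP pose, the force, the opening and the grip force at its end, in the units of the state.
- env.observe(): the state, without advancing time (a new reading comes with each control period).
- env.grab_frame(name): name is "scene" or "side" or "wrist"; returns (picture, depth): 480x640x3 uint8, red, green, blue; 480x640 float32, m along the optical axis (not along the pixel's ray), 0 where there is no reading.
- env.camera_info(name): a dict with "K" (3x3 intrinsics, pixels), "R" (3x3) and "t" (3): a world point X has camera coordinates R X + t; the wrist camera has in their place "mount" (4x4, takes a point from camera to tool coordinates, whose origin is the TCP and whose axes are the flange's). Camera axes: x right, y down, z forward; pixel columns grow to the right and rows downward; lengths in m; the calibration is good to about 2 mm. A picture is of the moment at which its call begins: read the wrist's pose just before it. camera_info takes no time and is no camera call.
- env.sign_off(): hands the job in; it is judged then, once.
The state is a dict: "clock": time; "joint_pos": joint angles; "qd": joint speeds; "effort": joint torques, N m; "tcp_pos": TCP position; "ee_rot": TCP orientation; "ft_force": force on the tool from outside, world axes, zero at the start; "wrist_torque": the same for the moment, N m; "opening": finger opening in m; "grip_force": force on a finger pad.
Only numpy, scipy, OpenCV 4.12 (cv2) and the standard library are available. Lean on these libraries where they do the work, as an engineer would, in place of code of your own. Each camera call takes 0.05 s, during which the arm holds its last target. There are 200 camera calls.

## Working session

There is one attempt and no reset: what is moved stays moved. The work goes in short steps, Python scripts to look and compute and a shell command to move; the robot and the scene stay as the last step left them, time stands still between calls to the robot, and variables do not carry over. Pictures are saved under pics/ and viewed, at most 10 in all, crops included, and the job is handed in when it is done.

```bash
mkdir -p pics; ls
python3 - <<'E'
from rig import env
import cv2,numpy as np
s=env.observe();print(s['tcp_pos'],s['ee_rot'],s['opening'],env.grip_depth)
for n in['scene','side']:
    p,d=env.grab_frame(n);np.savez('pics/'+n,p=p,d=d)
    cv2.imwrite(f'pics/{n}0.png',p[...,::-1]);print(n,{k:np.round(v,4).tolist() for k,v in env.camera_info(n).items()})
E
```

```text
pics
[6.49391672e-01 4.78269500e-06 2.30051162e-01] [ 7.07107857e-01  7.07104962e-01 -6.64016785e-04 -7.81217703e-04] 0.08552013894216454 0.0187
scene {'K': [[536.1299, 0.0, 325.3958], [0.0, 536.1299, 241.9721], [0.0, 0.0, 1.0]], 'R': [[0.5803, 0.814, 0.0256], [0.4516, -0.2955, -0.8418], [-0.6777, 0.5001, -0.5391]], 't': [-0.3205, -0.184, 1.4026]}
side {'K': [[465.9412, 0.0, 317.7894], [0.0, 465.9412, 234.668], [0.0, 0.0, 1.0]], 'R': [[-0.9347, -0.355, -0.0137], [-0.2048, 0.5699, -0.7958], [0.2903, -0.7411, -0.6054]], 't': [0.5118, 0.1711, 0.7518]}
```

View pics/scene0.png

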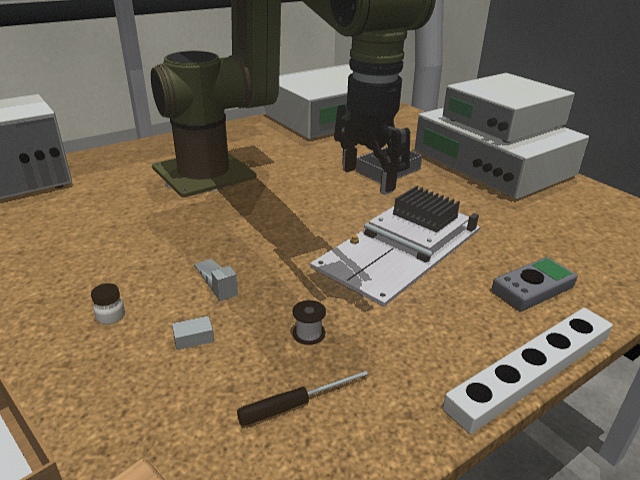

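View pics/side0.png

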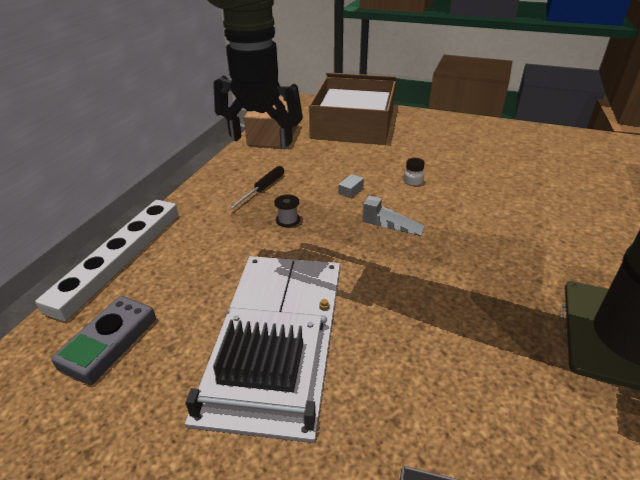

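The scene view shows the wedge at about (217,278), with its heel at (225,283) and its nose at (200,265). The fixture is at about (385,260) with its index line from (345,281) to (393,250). In the side view the wedge is at (392,217) and the fixture at (275,330). I'll enlarge these regions next.

Run:
```python
import cv2,numpy as np
def c(n,x,y,w,h,k):
    return cv2.resize(np.load(f'pics/{n}.npz')['p'][y:y+h,x:x+w,::-1],None,fx=k,fy=k,interpolation=cv2.INTER_CUBIC)
a=np.hstack([c('scene',185,250,66,50,6)[:300,:396],c('side',355,185,66+1,50,6)[:300,:402]])
b=np.hstack([c('scene',300,210,133,100,3),c('side',220,250,133,100,3)])
cv2.imwrite('pics/m1.png',np.vstack([a,b[:, :798]]))
```

```text
(no output)
```

View pics/m1.png

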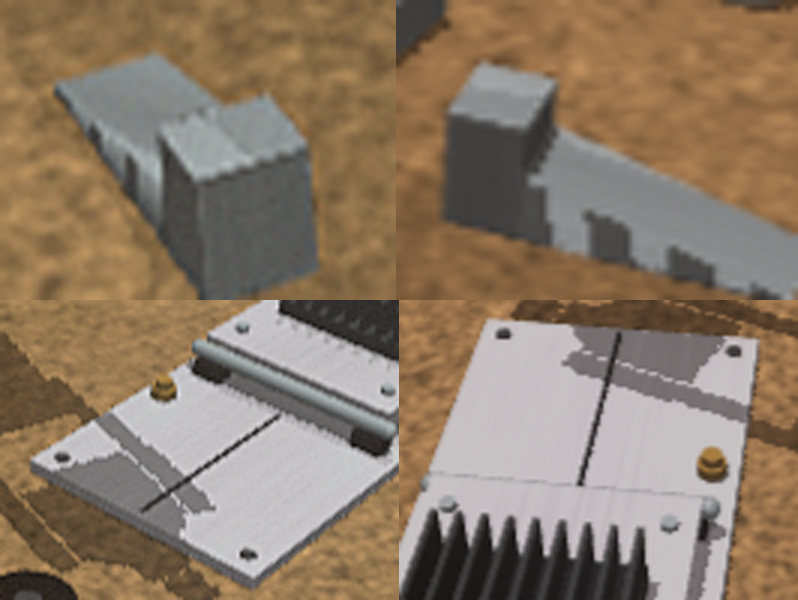

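The crops show sharp heel, nose and plate corners, so I'll fit planar poses to them from both cameras. The nut is at crop (163,388), on the plate's +y edge.

```bash
cat > h.py <<'E'
from rig import env
import numpy as np
from scipy.optimize import least_squares
def proj(n,X):
    c=env.camera_info(n);K,R,t=[np.asarray(c[k]) for k in('K','R','t')]
    q=K@(R@np.asarray(X)+t);return q[:2]/q[2]
def fit(obs,x0,z0=0):
    # obs: (cam, pixel, local mm)
    def f(p):
        c,s=np.cos(p[2]),np.sin(p[2]);r=[]
        for n,u,l in obs:
            l=np.array(l)/1e3
            r+=list(proj(n,[p[0]+c*l[0]-s*l[1],p[1]+s*l[0]+c*l[1],l[2]+z0])-u)
        return np.array(r)
    q=least_squares(f,x0,loss='soft_l1');return q.x,f(q.x).reshape(-1,2).round(1).tolist()
def up(u,v,k,ox,oy): return [(u+.5)/k-.5+ox,(v+.5)/k-.5+oy]
E
python3 - <<'E'
from h import *
S=lambda u,v:up(u,v,6,185,250)
D=lambda u,v:up(u-396,v,6,355,185)
w=[('scene',S(200,182),(-65,18,48)),('scene',S(308,150),(-65,-18,48)),('scene',S(163,130),(-35,18,48)),('scene',S(267,96),(-35,-18,48)),('scene',S(57,88),(65,18,3)),('scene',S(157,54),(65,-18,3)),('scene',S(318,268),(-65,-18,0)),('scene',S(200,299),(-65,18,0)),
('side',D(556,80),(-35,18,48)),('side',D(485,62),(-65,18,48)),('side',D(447,108),(-65,-18,48)),('side',D(524,120),(-35,-18,48)),('side',D(445,218),(-65,-18,0))]
for a in(-2.5,-1,.5,2): print(a,fit(w,[.6,-.35,a]))
S=lambda u,v:up(u,v-300,3,300,210)
D=lambda u,v:up(u-399,v-300,3,220,250)
f=[('scene',S(32,460),(-180,90,10)),('scene',S(253,580),(-180,-90,10)),('scene',S(143,510),(-175,0,10)),('scene',S(278,417),(-25,0,10)),
('side',D(487,320),(-180,-90,10)),('side',D(758,340),(-180,90,10)),('side',D(618,334),(-175,0,10)),('side',(193,424),(180,-90,10)),('side',(315,431),(180,90,10))]
for a in(1.57,): print(fit(f,[.7,.1,a]))
c=env.camera_info('wrist');print(np.round(c['mount'],3).tolist())
E
```

```text
-2.5 (array([ 0.4438808 , -0.1798714 , -3.21829752]), [[-1.9, -0.7], [-0.6, -1.3], [-2.0, -0.9], [-0.3, -0.9], [-0.7, -1.3], [0.1, -0.6], [-0.5, 0.4], [0.4, 1.4], [-0.7, 0.2], [-1.9, 0.2], [-1.4, 0.8], [-0.9, 2.0], [-2.0, 0.8]])
-1 (array([ 0.4438808 , -0.1798714 , -3.21829751]), [[-1.9, -0.7], [-0.6, -1.3], [-2.0, -0.9], [-0.3, -0.9], [-0.7, -1.3], [0.1, -0.6], [-0.5, 0.4], [0.4, 1.4], [-0.7, 0.2], [-1.9, 0.2], [-1.4, 0.8], [-0.9, 2.0], [-2.0, 0.8]])Traceback (most recent call last):
  File "<stdin>", line 6, in <module>
  File "h.py", line 15, in fit
    q=least_squares(f,x0,loss='soft_l1');return q.x,f(q.x).reshape(-1,2).round(1).tolist()
    return func(*args, **kwargs)
    result = trf(vector_fun.fun, vector_fun.jac, x0, f0, J0, lb, ub, ftol, xtol,
                 gtol, max_nfev, x_scale, loss_function, tr_solver,
                 tr_options.copy(), verbose, callback=callback_wrapped)
    return trf_no_bounds(
        fun, jac, x0, f0, J0, ftol, xtol, gtol, max_nfev, x_scale,
        loss_function, tr_solver, tr_options, verbose, callback=callback)
    f_new = fun(x_new)
    self._update_fun()
    ~~~~~~~~~~~~~~~~^^
    self.f = self.fun_wrapped(xp_copy(self.x))
             ~~~~~~~~~~~~~~~~^^^^^^^^^^^^^^^^^
    return np.atleast_1d(self.fun(x))
                         ~~~~~~~~^^^
    return self.f(x, *self.args, **self.kwargs)
           ~~~~~~^^^^^^^^^^^^^^^^^^^^^^^^^^^^^^
  File "h.py", line 13, in f
    r+=list(proj(n,[p[0]+c*l[0]-s*l[1],p[1]+s*l[0]+c*l[1],l[2]+z0])-u)
            ~~~~^^^^^^^^^^^^^^^^^^^^^^^^^^^^^^^^^^^^^^^^^^^^^^^^^^^
  File "h.py", line 5, in proj
    c=env.camera_info(n);K,R,t=[np.asarray(c[k]) for k in('K','R','t')]
ValueError: time passes only in moves, steps and waits
```

```bash
sed -i 's/^def proj/CI={n:env.camera_info(n) for n in ("scene","side")}\ndef proj/; s/c=env.camera_info(n);K/c=CI[n];K/' h.py
python3 - <<'E'
from h import *
S=lambda u,v:up(u,v-300,3,300,210)
D=lambda u,v:up(u-399,v-300,3,220,250)
f=[('scene',S(32,460),(-180,90,10)),('scene',S(253,580),(-180,-90,10)),('scene',S(143,510),(-175,0,10)),('scene',S(278,417),(-25,0,10)),
('side',D(487,320),(-180,-90,10)),('side',D(758,340),(-180,90,10)),('side',D(618,334),(-175,0,10)),('side',(193,424),(180,-90,10)),('side',(315,431),(180,90,10))]
q,r=fit(f,[.7,.1,1.57]);print(q,r)
c=env.camera_info('wrist');print(np.round(c['mount'],3).tolist())
from scipy.spatial.transform import Rotation as Ro
R=Ro.from_quat(env.observe()['ee_rot']).as_matrix();print(R.round(3))
w=np.array([.4439,-.1799]);a=-3.2183
g=w-.05*np.array([np.cos(a),np.sin(a)]);print('heel',g,'fix',q)
E
```

```text
[0.55276554 0.18565069 1.81500374] [[-2.2, -0.2], [-0.4, -0.8], [-1.6, 0.7], [-0.9, -0.7], [-1.6, -0.5], [-1.0, -1.1], [-0.7, -0.5], [-8.3, 0.2], [0.6, 7.2]]
[[-0.0, -0.964, -0.265, 0.066], [1.0, 0.0, -0.001, 0.002], [0.001, -0.265, 0.964, -0.142], [0.0, 0.0, 0.0, 1.0]]
[[-0.     1.    -0.002]
 [ 1.     0.     0.   ]
 [ 0.    -0.002 -1.   ]]
heel [ 0.49375297 -0.18373161] fix [0.55276554 0.18565069 1.81500374]
```

```bash
python3 -m crank '{"slide":[[-184,-156,50],[-184,-156,50],[-184,-156,50],[-184,-156,50],[-184,-156,50],[-184,-156,50],[-184,-156,50],[-184,-156,50]],"yaw":[-1.49,-1.49,-1.49,-1.49,-1.49,-1.49,-1.49,-1.49]}' 1
python3 -m crank '{"slide":[[0,0,0],[0,0,0]],"yaw":[0,0]}'
python3 - <<'E'
from rig import env
import cv2,numpy as np
s=env.observe();print(s['clock'],s['tcp_pos'],s['ee_rot'],s['joint_pos'])
p,d=env.grab_frame('wrist');np.savez('pics/w1',p=p,d=d,tp=s['tcp_pos'],q=s['ee_rot']);cv2.imwrite('pics/w1.png',p[...,::-1])
E
```

```text
clock: 1.1
tcp_pos: [0.4936, -0.184, 0.1808]
ee_rot: [0.045, 0.999, 0.0, -0.0]
ft_force: [-0.3, 0.2, -0.4]
opening: 0.0855
grip_force: 0.0
clock: 1.35
tcp_pos: [0.4938, -0.1839, 0.1811]
ee_rot: [0.049, 0.999, 0.0, -0.0]
ft_force: [0.4, 0.3, 0.0]
opening: 0.0858
grip_force: 0.0
1.35 [ 0.49382889 -0.18394072  0.18106667] [ 4.88827990e-02  9.98804496e-01  9.21332592e-05 -2.05451257e-04] [-4.58450273e-01 -1.12819711e-01  1.97398177e+00  5.64416936e-06
  1.28088089e+00 -1.93144364e+00]
```

View pics/w1.png

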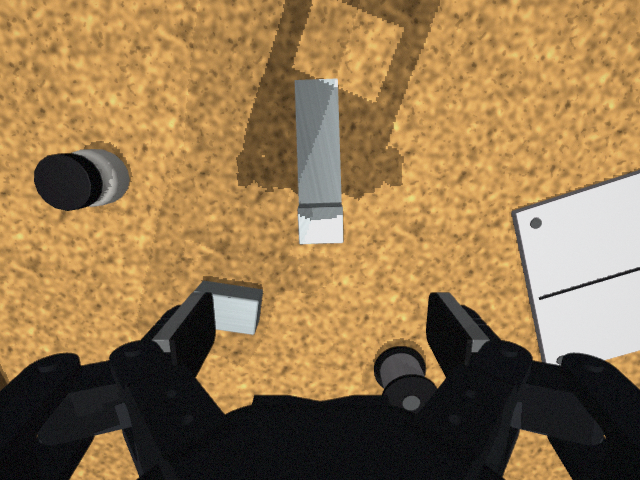

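The wrist view shows the heel top with corners (299,208), (343,207), (343,242) and (300,244). The nose edge runs from (295,80) to (338,79), and the plate corner is at (513,211) with the index line starting at (540,298).

```bash
cat >> h.py <<'E'
from scipy.spatial.transform import Rotation as Ro
CI['wrist']=env.camera_info('wrist')
def wcam(tp,q):
    M=np.asarray(CI['wrist']['mount']);R=Ro.from_quat(q).as_matrix()
    Rc=R@M[:3,:3];o=R@M[:3,3]+tp
    CI['w']={'K':CI['wrist']['K'],'R':Rc.T,'t':-Rc.T@o}
def bp(n,u,z):
    c=CI[n];K,R,t=[np.asarray(c[k]) for k in('K','R','t')]
    d=R.T@np.linalg.solve(K,[*u,1]);o=-R.T@t;return (o+d*(z-o[2])/d[2]).round(4)
E
python3 - <<'E'
from h import *
a=np.load('pics/w1.npz');wcam(a['tp'],a['q'])
w=[('w',u,l) for u,l in [((299,208),(-35,18,48)),((343,207),(-35,-18,48)),((343,242),(-65,-18,48)),((300,244),(-65,18,48)),((295,80),(65,18,3)),((338,79),(65,-18,3))]]
q,r=fit(w,[.444,-.18,3.065]);print(q,r)
q,r=fit([(n,u,(l[0],-l[1],l[2])) for n,u,l in w],[.444,-.18,3.065]);print('flip',q,r)
print(bp('w',(513,211),.01),bp('w',(540,298),.01),bp('w',(639,268),.01))
E
```

```text
[ 0.44412543 -0.18068047  3.07663411] [[-1.4, 0.0], [0.5, -0.5], [1.0, 1.2], [-0.5, 0.6], [-0.0, -0.2], [0.2, -0.7]]
flip [ 0.44597617 -0.16202625  3.01290398] [[65.5, -0.0], [-24.3, -0.4], [-25.4, 1.3], [62.1, 0.6], [70.6, -0.2], [-15.6, -0.6]]
[ 0.5062 -0.0123  0.01  ] [0.5943 0.0173 0.01  ] [0.5725 0.1076 0.01  ]
```

Run:
```python
from h import *
a=np.load('pics/w1.npz');wcam(a['tp'],a['q'])
print('spacer corner',bp('w',(262,287),.028),bp('w',(205,279),0),'spool',bp('scene',(309,311),.05),'jar',bp('scene',(105,292),.055))
from scipy.spatial import ConvexHull
```

```text
spacer corner [ 0.5496 -0.2425  0.028 ] [ 0.5473 -0.3028  0.    ] spool [ 0.6696 -0.1176  0.05  ] jar [ 0.4481 -0.3732  0.055 ]
```

```bash
python3 -m crank '{"slide":[[0,0,50],[0,0,100],[0,0,140],[0,0,158],[0,0,168],[0,0,172],[0,0,172]],"yaw":[-0.033,-0.033,-0.033,-0.033,-0.033,-0.033,-0.033]}' 1
python3 -m crank '{"slide":[[0,0,0],[0,0,0],[0,0,0],[0,0,0],[0,0,0],[0,0,0],[0,0,0],[0,0,0]],"yaw":[0,0,0,0,0,0,0,0]}' -1
```

```text
clock: 2.28
tcp_pos: [0.4949, -0.1845, 0.0105]
ee_rot: [0.031, 1.0, -0.0, 0.001]
ft_force: [0.3, 0.4, 0.6]
opening: 0.0854
grip_force: 0.0
clock: 3.28
tcp_pos: [0.4945, -0.1842, 0.0099]
ee_rot: [0.031, 1.0, -0.0, 0.0]
ft_force: [-0.1, 0.4, 5.3]
opening: 0.0352
grip_force: 60.9
```

```bash
python3 -m crank '{"slide":[[0,0,-30],[0,0,-75],[0,0,-120],[0,0,-120]],"yaw":[0,0,0,0]}'
python3 -m crank '{"slide":[[-10,27,0],[-22,57,0],[-34,87,0],[-46,117,0],[-58,147,0],[-70,177,0],[-80,203,0],[-84,216,0]],"yaw":[0.16,0.32,0.48,0.64,0.8,0.96,1.12,1.265]}'
python3 -m crank '{"slide":[[0,0,0],[0,0,0],[0,0,0]],"yaw":[0,0,0]}'
python3 - <<'E'
from rig import env
import cv2,numpy as np
s=env.observe()
p,d=env.grab_frame('wrist');np.savez('pics/w2',p=p,d=d,tp=s['tcp_pos'],q=s['ee_rot']);cv2.imwrite('pics/w2.png',p[...,::-1])
E
```

```text
clock: 3.78
tcp_pos: [0.496, -0.1851, 0.1324]
ee_rot: [0.031, 1.0, -0.002, 0.003]
ft_force: [0.6, -0.2, -4.5]
opening: 0.0355
grip_force: 61.5
clock: 4.78
tcp_pos: [0.5894, 0.0276, 0.1251]
ee_rot: [0.617, 0.787, -0.002, -0.002]
ft_force: [0.4, -1.1, -3.6]
opening: 0.0355
grip_force: 61.4
clock: 5.15
tcp_pos: [0.5906, 0.0256, 0.1285]
ee_rot: [0.616, 0.788, -0.0, -0.001]
ft_force: [-0.0, -1.2, -4.3]
opening: 0.0355
grip_force: 61.4
```

View pics/w2.png

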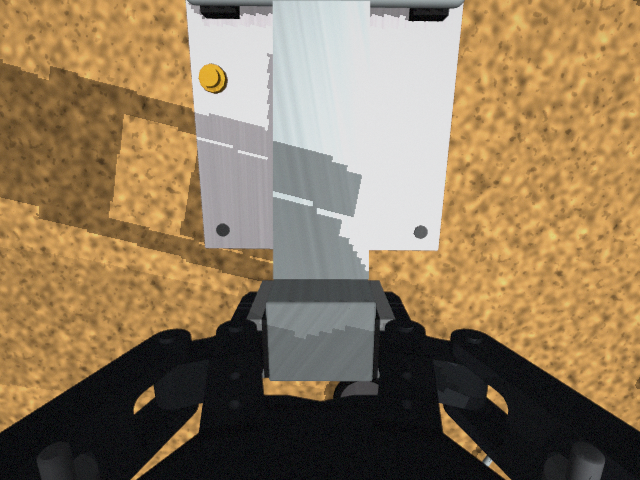

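The wedge is held straight, its sides at columns 273 and 370. The plate's near corners are at (206,248) and (439,250), its edges reach (188,8) and (462,8), and the screws are at (223,230) and (420,232). The nut is at (212,78), clear of everything.

Run:
```python
from h import *
a=np.load('pics/w2.npz');wcam(a['tp'],a['q']);tp=a['tp']
P={k:bp('w',u,.01)[:2] for k,u in dict(nl=(206,248),nr=(439,250),fl=(188,8),fr=(462,8)).items()};print(P)
e=(P['fl']-P['nl'])/np.linalg.norm(P['fl']-P['nl'])+(P['fr']-P['nr'])/np.linalg.norm(P['fr']-P['nr'])
n=P['nl']-P['nr'];print('edges yaw',np.arctan2(e[1],e[0]),'near-edge yaw',np.arctan2(-n[0],n[1]),np.linalg.norm(n))
yaw=np.arctan2(e[1],e[0]);u=np.array([np.cos(yaw),np.sin(yaw)]);m=(P['nl']+P['nr'])/2;F=m+.18*u;print('F',F,yaw)
R=Ro.from_quat(a['q']).as_matrix();x=R[:2,0];print('tool yaw',np.arctan2(x[1],x[0]))
# wedge in tool: underside at tcp z -0.010 ; heel top z
zb=tp[2]-.010
h=[bp('w',q,zb+.048)[:2] for q in((267,302),(375,302),(375,380),(267,380))]
v=np.array([-u[1],u[0]])
for q in h: print('heel corner rel fixture',(q-F)@u,(q-F)@v)
r=[bp('w',q,zb+.028)[:2] for q in((273,281),(369,281))]
for q in r: print('ramp top',(q-F)@u,(q-F)@v)
print('tcp rel',(tp[:2]-F)@u,(tp[:2]-F)@v)
```

```text
{'nl': array([ 0.5097, -0.0088]), 'nr': array([0.6836, 0.0329]), 'fl': array([0.4726, 0.1492]), 'fr': array([0.6445, 0.1918])}
edges yaw 1.8067489997576258 near-edge yaw 1.8061455574693228 0.17882980735884044
F [0.55457151 0.18706257] 1.8067489997576258
tool yaw 1.8146144728117923
heel corner rel fixture -0.1495703254591703 0.018550469194583138
heel corner rel fixture -0.1492343458360639 -0.015984978068958353
heel corner rel fixture -0.1782782035957957 -0.01743560773653929
heel corner rel fixture -0.17865988891899381 0.019476372924406703
ramp top -0.15052296205976817 0.01929376153760934
ramp top -0.1502225719285731 -0.016673025443841808
tcp rel -0.16536689248675074 0.0026996106097831353
```

```bash
python3 -m crank '{"slide":[[0,1,35],[0,1,70],[0,1,90],[0,1,100],[0,1,105],[0,1,105],[0,1,105]],"yaw":[0.008,0.008,0.008,0.008,0.008,0.008,0.008]}'
python3 -m crank '{"slide":[[0,0,1],[0,0,2],[0,0,3],[0,0,3]],"yaw":[0,0,0,0]}'
```

```text
clock: 6.08
tcp_pos: [0.5932, 0.0266, 0.0255]
ee_rot: [0.619, 0.785, 0.001, 0.001]
ft_force: [1.1, 0.3, -2.9]
opening: 0.0354
grip_force: 61.4
clock: 6.58
tcp_pos: [0.5921, 0.0266, 0.0212]
ee_rot: [0.619, 0.785, -0.0, -0.0]
ft_force: [0.9, -0.4, -2.7]
opening: 0.0354
grip_force: 61.4
```

```bash
python3 -m crank '{"slide":[[0,0,1],[0,0,1],[0,0,1],[0,0,1]],"yaw":[0,0,0,0]}'
python3 -m crank '{"slide":[[0,0,1],[0,0,1],[0,0,1],[0,0,1]],"yaw":[0,0,0,0]}'
```

```text
clock: 7.08
tcp_pos: [0.5922, 0.0266, 0.0203]
ee_rot: [0.619, 0.785, 0.0, 0.0]
ft_force: [1.6, -1.1, -4.3]
opening: 0.0352
grip_force: 61.4
clock: 7.58
tcp_pos: [0.5924, 0.0266, 0.0199]
ee_rot: [0.619, 0.785, 0.0, 0.0]
ft_force: [-4.1, 0.1, 5.1]
opening: 0.0354
grip_force: 62.2
```

```bash
python3 -m crank '{"slide":[[8,0,0],[16,0,0],[24,0,0],[32,0,0],[40,0,0],[48,0,0],[54,0,0],[58,0,0]],"yaw":[0,0,0,0,0,0,0,0]}'
python3 -m crank '{"slide":[[0,0,0],[0,0,0]],"yaw":[0,0]}'
python3 - <<'E'
from rig import env
import cv2,numpy as np
s=env.observe()
p,d=env.grab_frame('wrist');np.savez('pics/w3',p=p,d=d,tp=s['tcp_pos'],q=s['ee_rot'])
c=env.grab_frame('side')[0][230:380,200:350]
t=env.grab_frame('scene')[0][170:320,300:450]
k=cv2.resize(p,(400,300));o=np.hstack([cv2.resize(x,(400,300),interpolation=cv2.INTER_CUBIC) for x in(c[:112],t[20:132])])
cv2.imwrite('pics/m3.png',np.vstack([np.hstack([k,p[0:300,120:520]]),o])[...,::-1])
E
```

```text
clock: 8.57
tcp_pos: [0.5791, 0.0833, 0.02]
ee_rot: [0.619, 0.785, 0.0, 0.001]
ft_force: [0.4, -5.0, 6.0]
opening: 0.0355
grip_force: 62.5
clock: 8.82
tcp_pos: [0.579, 0.0837, 0.0199]
ee_rot: [0.619, 0.785, 0.001, 0.0]
ft_force: [0.7, -3.0, 6.0]
opening: 0.0354
grip_force: 62.5
```

View pics/m3.png

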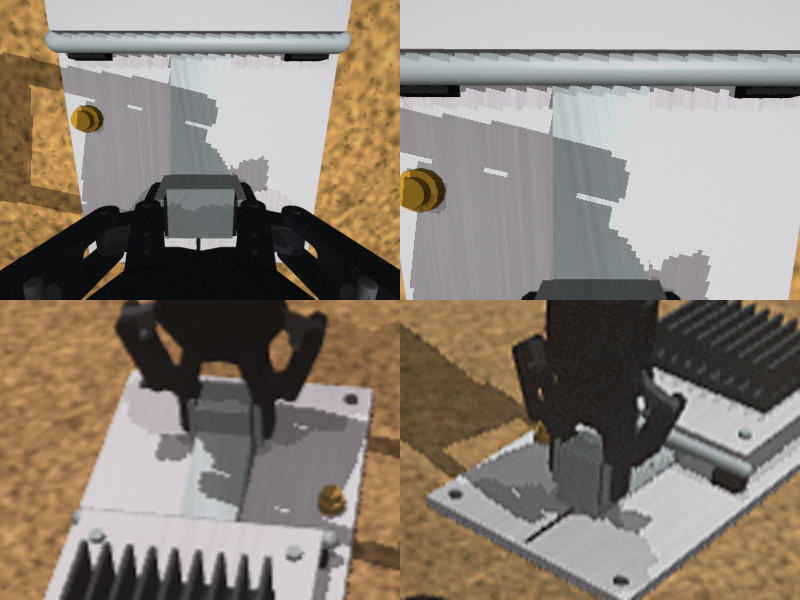

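The wedge lies flat on the line with its nose under the bar. The index line shows centred behind the heel, and the bar spans rows 51 to 86 in the full wrist picture. The tray looks still on its pads.

Run:
```python
from h import *
a=np.load('pics/w3.npz');wcam(a['tp'],a['q']);tp=a['tp']
R=Ro.from_quat(a['q']).as_matrix();u=R[:2,0]/np.linalg.norm(R[:2,0]);v=np.array([-u[1],u[0]])
F=np.array([.5546,.1871])
b=bp('w',(321,68),.028)[:2];print('bar ahead of tcp',(b-tp[:2])@u,'fixture-based',(F-.015*u-tp[:2])@u)
h=[bp('w',q,.058)[:2] for q in((267,302),(375,302),(375,380),(267,380))]
for q in h: print('heel rel tcp',(q-tp[:2])@u,(q-tp[:2])@v)
print('tcp lat',(tp[:2]-F)@v)
# depth of bar
d=a['d'];print(np.round(d[40:100:4,200],4),np.round(d[40:100:4,450],4))
```

```text
bar ahead of tcp 0.09001493171632106 fixture-based 0.09120757390504797
heel rel tcp 0.016004214096913178 0.0158070279601468
heel rel tcp 0.016024399346129786 -0.018755518134661073
heel rel tcp -0.013046580782763625 -0.019890469387131647
heel rel tcp -0.013038571825583557 0.01692800336577608
tcp lat 0.0004316259041415912
[0.1111 0.1115 0.1114 0.1156 0.1167 0.1169 0.1171 0.1187 0.1182 0.1196
 0.1212 0.1235 0.1413 0.1426 0.1434] [0.1113 0.1104 0.1117 0.1156 0.1176 0.1161 0.1181 0.1183 0.1197 0.12
 0.1206 0.1239 0.1424 0.1425 0.1429]
```

```bash
python3 -m crank '{"slide":[[4,0,0],[8,0,0],[12,0,0],[16,0,0],[20,0,0],[23,0,0],[23,0,0],[23,0,0]],"yaw":[0,0,0,0,0,0,0,0]}'
cat >> h.py <<'E'
def bartop(a):
    "world z of the bar's crest on both sides, max over rows of column-band median"
    wcam(a['tp'],a['q']);c=CI['w'];K,R,t=[np.asarray(c[k]) for k in('K','R','t')]
    v,u=np.mgrid[0:480,0:640];d=a['d']
    X=np.stack([u,v,np.ones_like(u)],-1).reshape(-1,3)@np.linalg.inv(K).T*d.reshape(-1,1)
    W=((X-t)@R).reshape(480,640,3)
    R0=Ro.from_quat(a['q']).as_matrix()
    x=(W-a['tp'])@R0[:,0]
    for s in(slice(150,250),slice(390,500)):
        w,xx=W[:,s,2],x[:,s];g=(d[:,s]>0)
        print([(int(i),round(float(np.median(w[g&(xx*1e3>=i)&(xx*1e3<i+3)])*1e3),1)) for i in range(50,112,3) if (g&(xx*1e3>=i)&(xx*1e3<i+3)).sum()>20])
E
python3 - <<'E'
from h import *
s=env.observe()
p,d=env.grab_frame('wrist');a=dict(p=p,d=d,tp=s['tcp_pos'],q=s['ee_rot']);np.savez('pics/w4',**a)
bartop(np.load('pics/w3.npz'));bartop(a)
E
```

```text
clock: 9.98
tcp_pos: [0.574, 0.1047, 0.0199]
ee_rot: [0.619, 0.785, -0.0, 0.001]
ft_force: [2.4, -7.6, 5.6]
opening: 0.0351
grip_force: 62.4
[(50, 9.6), (53, 9.5), (56, 9.5), (59, 9.5), (62, 9.5), (65, 9.5), (68, 9.5), (71, 9.5), (74, 9.5), (77, 9.5), (80, 9.6), (83, 20.6), (86, 32.1), (89, 33.4), (92, 35.1), (95, 38.5), (98, 38.5), (101, 38.5), (104, 38.5), (107, 38.0)]
[(50, 9.5), (53, 9.4), (56, 9.4), (59, 9.4), (62, 9.4), (65, 9.4), (68, 9.5), (71, 9.4), (74, 9.4), (77, 9.4), (80, 9.7), (83, 21.8), (86, 32.3), (89, 33.3), (92, 35.8), (95, 38.4), (98, 38.4), (101, 38.4), (104, 38.4), (107, 37.9)]
[(50, 9.5), (53, 9.6), (56, 9.5), (59, 9.6), (62, 33.1), (65, 35.7), (68, 36.3), (71, 40.4), (74, 41.2), (77, 41.2), (80, 41.1), (83, 41.1), (86, 41.1), (89, 41.0), (92, 40.9), (95, 40.9), (98, 40.9), (101, 40.8), (104, 40.6)]
[(50, 9.5), (53, 9.4), (56, 9.4), (59, 9.6), (62, 33.4), (65, 35.7), (68, 36.1), (71, 40.6), (74, 41.1), (77, 41.0), (80, 41.1), (83, 41.0), (86, 41.0), (89, 40.9), (92, 40.9), (95, 40.8), (98, 40.8), (101, 40.7), (104, 40.6)]
```

The bar has risen 2.7 mm, so another 9 mm of push should bring it to about 5 mm.

```bash
python3 -m crank '{"slide":[[3,0,0],[6,0,0],[9,0,0],[9,0,0],[9,0,0],[9,0,0],[9,0,0],[9,0,0]],"yaw":[0,0,0,0,0,0,0,0]}'
python3 - <<'E'
from h import *
import cv2
s=env.observe()
p,d=env.grab_frame('wrist');a=dict(p=p,d=d,tp=s['tcp_pos'],q=s['ee_rot']);bartop(a)
o=[cv2.resize(x,(400,300),interpolation=cv2.INTER_CUBIC) for x in(p,env.grab_frame('scene')[0][190:302,300:450])]
cv2.imwrite('pics/m5.png',np.hstack(o)[...,::-1])
E
```

```text
clock: 11.02
tcp_pos: [0.5719, 0.1134, 0.02]
ee_rot: [0.619, 0.785, -0.0, 0.001]
ft_force: [2.5, -8.6, 5.3]
opening: 0.0355
grip_force: 62.5
[(50, 9.8), (53, 35.8), (56, 37.9), (59, 38.5), (62, 42.6), (65, 43.4), (68, 43.3), (71, 43.2), (74, 43.2), (77, 43.0), (80, 42.9), (83, 42.9), (86, 42.8), (89, 42.7), (92, 42.6), (95, 42.5), (98, 42.5), (101, 42.3), (104, 42.2)]
[(50, 9.9), (53, 36.0), (56, 37.9), (59, 38.4), (62, 42.6), (65, 43.3), (68, 43.2), (71, 43.1), (74, 43.0), (77, 42.9), (80, 42.9), (83, 42.8), (86, 42.7), (89, 42.6), (92, 42.5), (95, 42.4), (98, 42.4), (101, 42.2), (104, 42.1)]
```

View pics/m5.png

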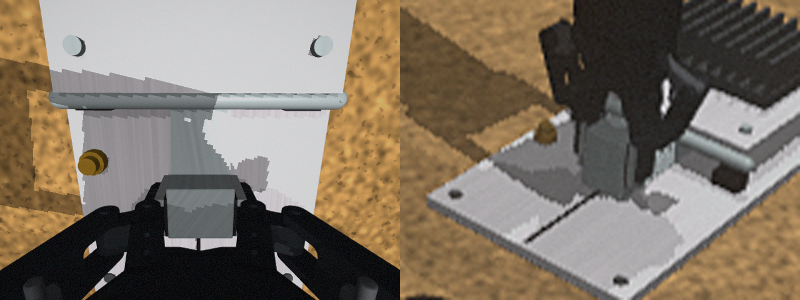

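The bar is up about 4.9 mm. The wedge is flat on the line, gripped at 62 N and clear of the tray (bar at rows 95–108, gripper below row 175). The nut hasn't moved, so I'm handing in.

```bash
python3 -c "
from rig import env
print(env.sign_off())"
```

```text
the job is handed in; nothing more can be done
None
```

The job is handed in at about 11 s of the 43 s allowed: by depth measurement the wedge holds the bar about 4.9 mm above its pads, flat on the base, on the index line and still gripped; no verdict was returned.

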